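# Hold the can flattener's delivery flap open

## Task

A flattened can sits behind the orange flap of the green can flattener on the patio table. First turn the hand wheel on its top one full turn clockwise (seen from above) by its black knob, to run the rollers clear; then press the red-gripped spring lever down past its first two clicks to the third (the red mark), short of its end stop, and keep holding it there with the gripper, so that I can reach in for the can. The program finishes while holding the lever; leave the cans, pail, bottle and stone where they stand.

Things in the scene. Friction and masses are not known exactly. Their poses are not given: they have to be found in the camera images.
- machine: green can flattener, a fixed housing 160 (its x) by 300 (its y) by 130 high; origin: centre of its underside; its -x face, with flap and lever, looks towards the robot. Wheel at its -y half, lever at its +y half. Beside the lever, 33 towards +y, a thin upright metal plate (36 out from the front, top at 130 high) carries three marks, black, black, red; the lever's rod lies level with a mark when in that notch
- wheel (a joint): hand wheel turn about the vertical, rad; 0 at start (a stop there), grows CLOCKWISE seen from above; a full turn is 6.28; end stop at 6.8. It stays where it is left: friction about 0.06 N m, about 1 N at the knob
- wheel_axis (a point): point on the wheel's axis at the height of the middle of the knob. The wheel is a flat disc, 140 dia; its top face lies 27 below this point (hub in the middle 21 below)
- knob_mid (a point): middle of the wheel's black upright knob: cylinder 22 dia, 45 high, top 20 above this point, free to spin about its own vertical axis, 55 from the wheel's axis. At the start it stands anywhere round the circle
- lever (a joint): lever angle, rad: 0 up at rest, grows as it is pressed down; notches at 0.25, 0.50 and 0.75 with a click (a small hump) half way between each and just after the third (0.875); end stop at 1.0. A return spring pushes it up all the way: at the grip about 3 N at the start and 6 to 7 N in the third notch, humps add about 1 N. It springs back to 0 if let go
- lever_pivot (a point): point on the lever's level hinge axis, which runs along the machine's y, 110 above the table, inside the housing 30 behind its front face
- paddle: red round grip bar at the lever's end: 18 dia, 60 long along the machine's y, a stiff sleeve that can roll about its own axis; origin: middle of its axis, 115 from lever_pivot towards the robot (machine -x). It swings about the pivot from 0.375 rad above level (lever 0) through level (lever 0.375) to 0.375 rad below level (lever 0.75)
- flap (a joint): orange delivery flap at the front of the housing, rad, 0 shut; linked to the lever and opens by the same angle
- can0: crumpled gold drinks can, standing, 64 dia x 80 high; bystander, origin at the centre of its underside
- can1: crumpled gold drinks can, standing, 64 dia x 80 high; bystander, origin at the centre of its underside
- can2: crumpled gold drinks can, standing, 64 dia x 80 high; bystander, origin at the centre of its underside
- pail: pink plastic pail, 156 dia at the rim, 150 high; bystander, origin at the centre of its underside
- bottle: green glass bottle with white cap, 68 dia, 210 high; bystander, origin at the centre of its underside
- stone: grey stone weight, 100 dia, 52 high, 0.9 kg; bystander, origin at the centre of its underside

How it is judged (in metres and radians):
On the way, in this order (a step that is already met when the one before it is completed fails the run):
1. the wheel has been turned one full turn clockwise (value of joint wheel above 6.15 rad), for 0.2 s.
2. the lever is held in its third notch by the gripper (value of joint lever between 0.64 and 0.87 rad and (contact force between paddle and the fingers above 1.5 N or contact force between paddle and the arm above 1.5 N)), for 0.4 s.
At the end, for the whole second after the job is handed in: wheel turned at least 6.1 rad clockwise; lever still (under 0.1 rad/s) in its third notch, between 0.64 and 0.87 rad, pressed by the gripper or arm with over 1.5 N; flap open over 0.6 rad; cans, pail, bottle and stone within 30 mm of where they stood (all of step 2 and value of joint wheel above 6.1 rad and value of joint flap above 0.6 rad and velocity of joint lever between -0.1 and 0.1 rad/s and distance of each of can0, can1, can2, pail, bottle, stone from where it was at the start of the episode below 0.03 m); the arm keeps its last pose, push and grip.
It fails at once if a can, the pail, the bottle or the stone is moved more than 30 mm (distance of any of can0, can1, can2, pail, bottle, stone from where it was at the start of the episode above 0.03 m).
It also fails if it takes over 58 s, if anything falls off the work surface, if the arm or the gripper's body presses on something with over 40 N, if the wrist force passes 120 N, or if a joint passes its speed limit or range.

## Robot

A 7-joint arm with a two-finger parallel gripper is mounted at the origin on the work surface. World frame = base frame: x ahead of the robot, y to its left, z up, the work surface at z = 0. Lengths are in mm, angles in rad, forces in N, time in s.
With the tool pointing down it reaches from about 425 to 875 mm from the base axis. Payload 4.7 kg.
Tool frame: the origin (TCP) lies midway between the tips of the shut fingers; the grasp point (between the pads) lies 19 mm behind it; z points along the fingers, y is the line along which they close (so a half turn about z gives the same grasp; the last joint's range is limited). The gripper opens to 87 mm and grips with 3 to 60 N. Pads are 19 mm wide; open, the fingers measure 117 mm over their backs; the gripper's body (75 mm by 190 mm) begins 51 mm behind the grasp point.
Start: joints at [1.12, 0.321, -0.07, 1.45, 0.023, 1.371, -0.057], TCP at [291.343, -581.072, 222.587] pointing down, gripper open.
Joint ranges: [-2.86, 2.86], [-0.3, 2.09], [-1.38, 1.24], [0.06, 2.45], [-1.56, 4.7], [0.09, 2.05], [-2.69, 2.69]. Speed limits (rad/s): [2.57, 2.57, 3.14, 3.14, 3.14, 3.14, 3.14].

## Interface

Orientations are given as a unit quaternion [w, x, y, z].
In Python, from bench import manip gives the robot as it stands.
- The arm moves only by the tool carry_out, never from a script. Its arguments are lists of equal length, an entry for each row: "hand": the closure, from 0 (fully open) to 1 (shut); "dp": the shift along the tool's x, y, z in mm, a list of three; "yaw": the turn about the tool's z in degrees. A call has 1 to 5 rows; each row is the pose to reach, as a shift and turn from the pose commanded when the call began, along the tool's axes at that moment; what a row does not reach only later rows make up. A row lasts 1/12 s, in which the tool goes at most 41.7 mm and 7.16 degrees, less where a joint would pass 70% of its speed; a pose out of reach is approached as far as the arm can. A call with a gripper value outside its range is refused whole. The fingers move at their own pace and stop on an object; the grip force is fixed at half the most. Time passes only in rows, so rows that repeat a pose let the fingers close. It gives the time, the measured TCP pose, the force, the opening and the grip force at its end, in the units of the state.
- manip.get_obs(): the state, without advancing time (a new reading comes with each control period).
- manip.get_image(name): name is "scene" or "side" or "wrist"; returns (picture, depth): 420x560x3 uint8, red, green, blue; 420x560 float32, mm along the optical axis (not along the pixel's ray), 0 where there is no reading.
- manip.camera_params(name): a dict with "camera_matrix" (3x3 intrinsics, pixels), "D" ([k1, k2, p1, p2, k3] as OpenCV has them; the pictures are not rectified), "extrinsics" (4x4, takes a point from camera to world coordinates). Camera axes: x right, y down, z forward; pixel columns grow to the right and rows downward; lengths in mm; the calibration is good to about 2 mm. A picture is of the moment at which its call begins: read the wrist's pose just before it. camera_params takes no time and is no camera call; for the wrist camera it gives the pose at the moment of the call.
- manip.hand_in(): hands the job in; it is judged then, once.
The state is a dict: "t": time; "joint_positions": joint angles; "joint_vel": joint speeds; "joint_torque": joint torques, N m; "ee_pos": TCP position; "tcp_rot": TCP orientation; "ft_force": force on the tool from outside, world axes, zero at the start; "torque": the same for the moment, N m; "finger_gap": finger opening in mm; "finger_force": force on a finger pad.
Only numpy, scipy, OpenCV 4.12 (cv2) and the standard library are available. Lean on these libraries where they do the work, as an engineer would, in place of code of your own. Each camera call takes 0.05 s, during which the arm holds its last target. There are 200 camera calls.

## Working session

There is one attempt and no reset: what is moved stays moved. The work goes in short steps, Python scripts to look and compute and a tool call to move; the robot and the scene stay as the last step left them, time stands still between calls to the robot, and variables do not carry over. Pictures are saved under pics/ and viewed, at most 10 in all, crops included, and the job is handed in when it is done.

Besides the shell and the picture viewer there is one more tool, called as name(argument=value, ...) on one line, values as JSON. carry_out: Moves the arm, as the interface text tells. Its arguments: {"type":"object","properties":{"hand":{"type":"array","items":{"type":"number"}},"dp":{"type":"array","items":{"type":"array","items":{"type":"number"}}},"yaw":{"type":"array","items":{"type":"number"}}},"required":["hand","dp","yaw"]}

```bash
mkdir -p pics; cat > h.py <<'E'
import numpy as np, cv2
from bench import manip
from scipy.spatial.transform import Rotation as R
def snap(n,f):
    p=manip.camera_params(n); im,d=manip.get_image(n)
    cv2.imwrite(f'pics/{f}.png',im[:,:,::-1]); np.savez(f'pics/{f}.npz',im=im,d=d,K=p['camera_matrix'],D=p['D'],E=p['extrinsics'])
def ray(f,u,v):
    z=np.load(f'pics/{f}.npz'); K=np.array(z['K']);E=z['E']
    q=cv2.undistortPoints(np.array([[[u,v]]],float),K,np.array(z['D']))[0,0]
    return E[:3,3],E[:3,:3]@np.array([q[0],q[1],1.]),z['d'][int(v),int(u)]
def pt(f,u,v):
    o,r,d=ray(f,u,v); return o+r*d
def tri(*a):
    A=np.zeros((3,3));b=np.zeros(3)
    for f,u,v in a:
        o,r,_=ray(f,u,v); r=r/np.linalg.norm(r); M=np.eye(3)-np.outer(r,r);A+=M;b+=M@o
    x=np.linalg.solve(A,b)
    return x,[np.linalg.norm((np.eye(3)-np.outer(r,r))@(x-o)) for o,r in [(ray(*q)[0],ray(*q)[1]/np.linalg.norm(ray(*q)[1])) for q in a]]
E
python3 - <<'E'
from h import *
print(manip.get_obs())
for n in('scene','side'): snap(n,n+'0')
a=[cv2.imread(f'pics/{n}0.png') for n in('scene','side')]
E
```

```text
{'t': 0.0, 'joint_positions': array([ 1.12012992,  0.32181946, -0.07008387,  1.45169613,  0.02258396,
        1.3707897 , -0.05691264]), 'joint_vel': array([-0.00073343,  0.00036537,  0.00028949,  0.00083836, -0.00064725,
       -0.00082317, -0.0005372 ]), 'joint_torque': array([ 7.56492573e-04, -4.91282737e+01, -4.03596517e-01, -3.12526882e+01,
       -6.42141444e-02,  4.38247737e-02,  1.70065991e-04]), 'ee_pos': array([ 291.04678536, -580.56957351,  221.45319665]), 'tcp_rot': array([-9.26465426e-04,  9.73118207e-01,  2.30304208e-01, -2.62349254e-04]), 'ft_force': array([-0.34212563, -0.11647317, -0.12185032]), 'torque': array([-0.01226073,  0.04379241, -0.00588647]), 'finger_force': 0.0, 'finger_gap': 86.8698084740915}
```

View pics/scene0.png

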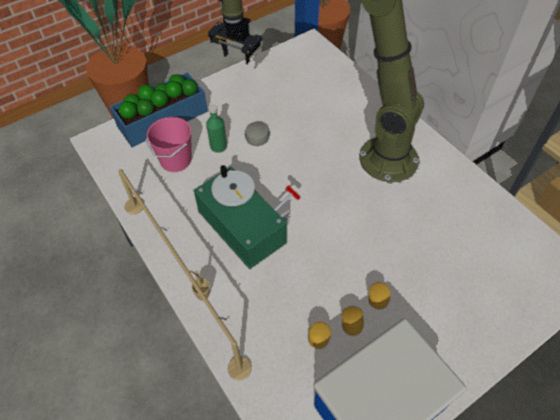

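View pics/side0.png

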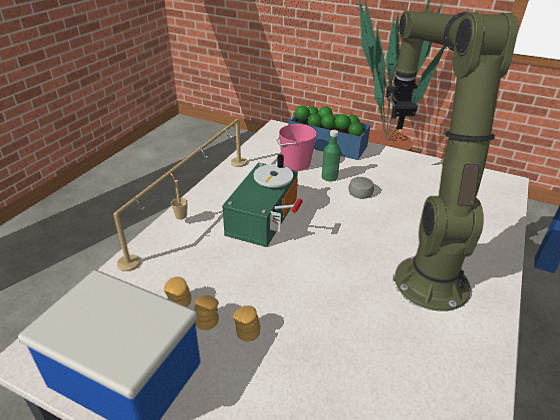

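The scene view shows the machine at about (240,215), the knob at (224,172), the wheel hub at (233,187) and the red grip at (293,192). The side view has the knob at (280,160), the hub at (273,174) and the grip at (297,206). I'll enlarge both.

```bash
python3 - <<'E'
from h import *
a=cv2.imread('pics/scene0.png')[150:270,180:310]; b=cv2.imread('pics/side0.png')[140:260,210:340]
c=np.hstack([cv2.resize(x,(400,369),interpolation=cv2.INTER_CUBIC) for x in(a,b)])
cv2.imwrite('pics/crop0.png',c)
for f,l in(('scene0',[(224,172),(233,187),(293,192),(240,215),(258,132),(216,130),(172,135)]),('side0',[(280,160),(273,174),(297,206),(361,183),(333,134),(297,130)])):
  for u,v in l: print(f,u,v,pt(f,u,v).round(0))
E
```

```text
scene0 224 172 [ 602. -161.  186.]
scene0 233 187 [ 600. -112.  157.]
scene0 293 192 [454.  18. 160.]
scene0 240 215 [632. -22. 130.]
scene0 258 132 [ 350. -353.   53.]
scene0 216 130 [ 505. -388.  127.]
scene0 172 135 [ 629. -515.   66.]
side0 280 160 [ 596. -158.  187.]
side0 273 174 [ 598. -105.  158.]
side0 297 206 [447.  26. 156.]
side0 361 183 [ 343. -358.   49.]
side0 333 134 [ 490. -404.  202.]
side0 297 130 [ 688. -521.  120.]
```

View pics/crop0.png

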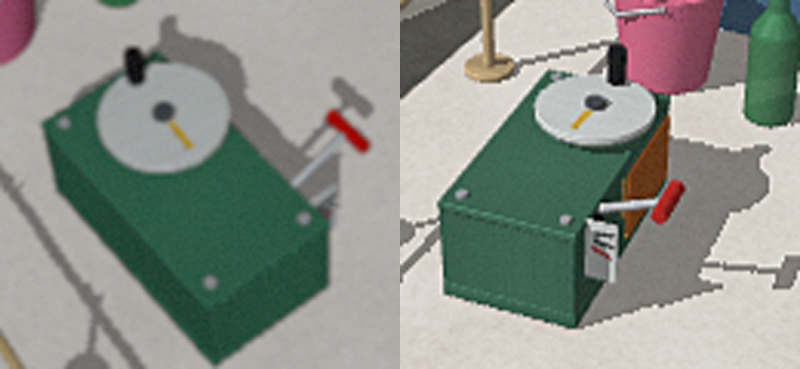

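The crops confirm the layout: the black knob stands at the wheel's -y side, and the marks plate is right beside the lever. Next I'll fit the positions from the clouds of both cameras.

```bash
cat >> h.py <<'E'
def cloud(f):
    z=np.load(f'pics/{f}.npz'); d=z['d'];h,w=d.shape
    uv=np.stack(np.meshgrid(np.arange(w),np.arange(h)),-1).reshape(-1,1,2).astype(float)
    q=cv2.undistortPoints(uv,z['K'],z['D'])[:,0]; c=np.c_[q,np.ones(len(q))]*d.reshape(-1,1)
    return c@z['E'][:3,:3].T+z['E'][:3,3], cv2.cvtColor(z['im'],cv2.COLOR_RGB2HSV).reshape(-1,3).astype(int), d.ravel()>0
E
python3 - <<'E'
from h import *
for f in('scene0','side0'):
    P,H,ok=cloud(f); near=ok&(abs(P[:,0]-580)<220)&(abs(P[:,1])<260)
    def rep(n,m): print(f,n,m.sum(),P[m].mean(0).round(1),P[m].min(0).round(0),P[m].max(0).round(0)) if m.sum() else print(n,0)
    rep('red',near&((H[:,0]<6)|(H[:,0]>174))&(H[:,1]>180)&(H[:,2]>90)&(P[:,2]>120))
    rep('knob',near&(H[:,2]<60)&(P[:,2]>172)&(P[:,2]<225))
    w=near&(H[:,1]<60)&(H[:,2]>110)&(P[:,2]>148)&(P[:,2]<170)
    rep('wheel',w)
    c,r=cv2.minEnclosingCircle(P[w][:,:2].astype(np.float32));print('circle',c,r)
    g=near&(abs(H[:,0]-75)<20)&(H[:,1]>90)&(abs(P[:,2]-130)<8)
    g|=w
    q=P[g][:,:2]; print('rect',cv2.minAreaRect(q.astype(np.float32)))
# triangulations from crops (scale 400/130, 369/120)
s=130/400
A=lambda u,v:('scene0',180+u*s-.3,150+v*s-.3); B=lambda u,v:('side0',210+(u-400)*s-.3,140+v*s-.3)
for n,a,b in(('hub',(163,112),(597,102)),('knobtop',(132,53),(617,48)),('knobbase',(137,80),(617,82)),('paddle',(348,132),(669,202)),('boltR',(303,217),(566,219)),('boltL',(210,282),(462,194))):
    x,e=tri(A(*a),B(*b)); print(n,x.round(1),np.round(e,1))
E
```

```text
scene0 red 48 [455.   16.2 158.5] [450. -10. 149.] [462.  47. 166.]
scene0 knob 51 [ 602.1 -162.8  192. ] [ 593. -173.  172.] [ 610. -152.  207.]
scene0 wheel 1098 [ 598.2 -105.7  155.3] [ 443. -183.  148.] [670.  49. 168.]
circle (548.0809326171875, -56.586002349853516) 145.1487579345703
rect ((573.519287109375, -57.640228271484375), (245.35035705566406, 302.3158264160156), 4.443391799926758)
side0 red 66 [450.5  24.  156.3] [442. -10. 144.] [460.  49. 162.]
side0 knob 47 [ 597.4 -161.4  190.5] [ 590. -176.  173.] [ 608. -154.  204.]
side0 wheel 649 [ 596.9 -103.7  154.3] [ 448. -177.  148.] [669.  25. 164.]
circle (557.95556640625, -72.77159118652344) 132.69442749023438
rect ((573.8675537109375, -55.738067626953125), (242.72418212890625, 298.6683654785156), 5.304943084716797)
hub [ 599.5 -115.2  157. ] [0.2 0.2]
knobtop [ 600.4 -169.3  200.4] [1.1 1.1]
knobbase [ 599.4 -168.9  155. ] [0.8 0.8]
paddle [451.7  14.4 150.1] [0.4 0.4]
boltR [544.9  66.1 131.3] [1.2 1.2]
boltL [664.7  76.2 130. ] [1. 1.]
```

carry_out(hand=[0,0,0,0,0], dp=[[0,0,-38],[0,0,-72],[36,-18,-72],[72,-36,-72],[108,-54,-72]], yaw=[0,0,0,0,0])

```text
t: 0.52
ee_pos: [363.9, -483.7, 294.8]
tcp_rot: [0.0, 0.973, 0.229, 0.0]
ft_force: [1.3, -1.0, -0.7]
finger_gap: 86.9
finger_force: 0.0
```

carry_out(hand=[0,0,0,0,0], dp=[[36,-18,0],[72,-36,0],[108,-54,0],[144,-72,0],[180,-90,0]], yaw=[0,0,0,0,0])

```text
t: 0.93
ee_pos: [484.8, -321.4, 294.3]
tcp_rot: [-0.0, 0.973, 0.23, -0.0]
ft_force: [0.4, 0.1, 0.4]
finger_gap: 86.7
finger_force: 0.0
```

carry_out(hand=[0,0,0,0,0], dp=[[36,-18,0],[72,-36,0],[108,-54,0],[144,-72,0],[173,-86,0]], yaw=[5,10,15,20,21.8])

```text
t: 1.35
ee_pos: [601.6, -165.1, 294.1]
tcp_rot: [-0.001, 0.999, 0.042, -0.0]
ft_force: [0.2, 0.4, 0.1]
finger_gap: 87.0
finger_force: 0.0
```

carry_out(hand=[0,0,0,0,0], dp=[[0,0,0],[0,0,0],[0,0,0],[0,0,0],[0,0,0]], yaw=[0,0,0,0,0])

```text
t: 1.77
ee_pos: [599.5, -170.9, 294.5]
tcp_rot: [0.0, 0.999, 0.041, -0.0]
ft_force: [-0.4, 0.3, 0.6]
finger_gap: 87.1
finger_force: 0.0
```

```bash
python3 - <<'E'
from h import *
o=manip.get_obs();print(o['ee_pos'],R.from_quat(np.roll(o['tcp_rot'],-1)).as_matrix().round(3))
snap('wrist','w1');print(manip.camera_params('wrist')['extrinsics'].round(2))
E
```

```text
[ 599.49777304 -170.90253465  294.49294939] [[ 0.997  0.081 -0.   ]
 [ 0.081 -0.997 -0.001]
 [-0.     0.001 -1.   ]]
[[ 8.0000e-02 -9.5000e-01 -2.9000e-01  6.7913e+02]
 [-1.0000e+00 -8.0000e-02 -2.0000e-02 -1.6408e+02]
 [ 0.0000e+00  2.9000e-01 -9.6000e-01  4.5765e+02]
 [ 0.0000e+00  0.0000e+00  0.0000e+00  1.0000e+00]]
```

View pics/w1.png

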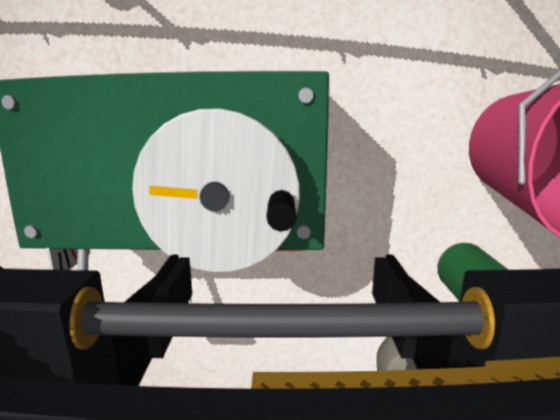

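The wrist view shows the hub at (214,196), the knob from its base at about (281,200) to its top at about (281,219), and the housing bolts at (306,96), (8,103), (30,232) and (303,232).

```bash
python3 - <<'E'
from h import *
def onz(u,v,z):
    o,r,_=ray('w1',u,v); return (o+r*(z-o[2])/r[2]).round(1)
print('hub',onz(214,196,164),pt('w1',214,196).round(1))
print('knobtop',onz(281,219,205),pt('w1',281,217).round(1))
for b in((306,96),(8,103),(30,232),(303,232)):print(onz(*b,132),pt('w1',*b)[2].round(1))
P,H,ok=cloud('w1')
m=ok&(H[:,1]<50)&(H[:,2]>150)&(abs(P[:,2]-158)<5)&(np.hypot(P[:,0]-600,P[:,1]+112)<90)
print(P[m][:,2].mean(),cv2.minEnclosingCircle(P[m][:,:2].astype(np.float32)))
m=ok&(H[:,2]<70)&(P[:,2]>198)&(P[:,2]<215)&(np.hypot(P[:,0]-600,P[:,1]+165)<30)
print(m.sum(),P[m].mean(0),cv2.minEnclosingCircle(P[m][:,:2].astype(np.float32)))
P,H,ok=cloud('scene0')
E
```

```text
hub [ 602.9 -116.2  164. ] [ 602.6 -116.   163. ]
knobtop [ 600.6 -170.6  205. ] [ 601.5 -170.5  203.2]
[ 686.8 -184.5  132. ] 135.1
[665.3  76.8 132. ] 134.7
[545.3  67.2 132. ] 134.2
[ 567.1 -193.5  132. ] 134.6
156.7926997101655 ((601.689697265625, -115.39006805419922), 69.83142852783203)
686 [ 602.77688165 -170.54178259  203.50384879] ((601.7813110351562, -170.45956420898438), 10.828328132629395)
```

carry_out(hand=[0,0,0,0,0], dp=[[2,0,35],[2,0,70],[2,0,105],[2,0,126],[2,0,126]], yaw=[0,0,0,0,0])

```text
t: 2.23
ee_pos: [599.9, -169.6, 164.6]
tcp_rot: [-0.001, 0.999, 0.041, -0.003]
ft_force: [-0.3, -0.3, 0.2]
finger_gap: 87.0
finger_force: 0.0
```

carry_out(hand=[0.5,0.7,1,1,1], dp=[[0,0,0],[0,0,0],[0,0,0],[0,0,0],[0,0,0]], yaw=[0,0,0,0,0])

```text
t: 2.65
ee_pos: [602.7, -168.8, 169.5]
tcp_rot: [0.0, 0.999, 0.042, 0.001]
ft_force: [0.8, -0.1, 1.2]
finger_gap: 61.6
finger_force: 0.0
```

carry_out(hand=[1,1,1,1,1], dp=[[0,0,0],[0,0,0],[0,0,0],[0,0,0],[0,0,0]], yaw=[0,0,0,0,0])

```text
t: 3.07
ee_pos: [602.3, -168.6, 168.5]
tcp_rot: [0.0, 0.999, 0.042, -0.0]
ft_force: [-0.6, 0.1, -0.8]
finger_gap: 28.5
finger_force: 0.0
```

```bash
python3 - <<'E'
from h import *
# rel offsets per call, 12 deg rows, clockwise; tool axes
yw=np.deg2rad(4.7); tx=np.array([np.cos(yw),np.sin(yw)]); ty=np.array([np.sin(yw),-np.cos(yw)])
p=lambda a:55*np.array([np.cos(np.deg2rad(a)),np.sin(np.deg2rad(a))])
a0=-90.5
for c in range(7):
    print([[round(float((p(a0-60*c-12*k)-p(a0-60*c))@t),1) for t in(tx,ty)]+[0] for k in range(1,6)])
E
```

```text
[[-11.3, -2.2, 0], [-21.8, -6.8, 0], [-31.2, -13.4, 0], [-39.1, -21.8, 0], [-44.9, -31.7, 0]]
[[-3.7, -10.9, 0], [-5.1, -22.3, 0], [-4.0, -33.8, 0], [-0.6, -44.7, 0], [5.0, -54.8, 0]]
[[7.6, -8.7, 0], [16.8, -15.5, 0], [27.2, -20.4, 0], [38.4, -22.9, 0], [49.9, -23.1, 0]]
[[11.3, 2.2, 0], [21.8, 6.8, 0], [31.2, 13.4, 0], [39.1, 21.8, 0], [44.9, 31.7, 0]]
[[3.7, 10.9, 0], [5.1, 22.3, 0], [4.0, 33.8, 0], [0.6, 44.7, 0], [-5.0, 54.8, 0]]
[[-7.6, 8.7, 0], [-16.8, 15.5, 0], [-27.2, 20.4, 0], [-38.4, 22.9, 0], [-49.9, 23.1, 0]]
[[-11.3, -2.2, 0], [-21.8, -6.8, 0], [-31.2, -13.4, 0], [-39.1, -21.8, 0], [-44.9, -31.7, 0]]
```

carry_out(hand=[1,1,1,1,1], dp=[[0,0,0],[0,0,0],[0,0,0],[0,0,0],[0,0,0]], yaw=[0,0,0,0,0])

```text
t: 3.48
ee_pos: [602.3, -170.1, 168.5]
tcp_rot: [0.001, 0.999, 0.042, 0.0]
ft_force: [1.1, -5.5, -1.2]
finger_gap: 21.3
finger_force: 30.0
```

carry_out(hand=[1,1,1,1,1], dp=[[-11.3,-2.2,0],[-21.8,-6.8,0],[-31.2,-13.4,0],[-39.1,-21.8,0],[-44.9,-31.7,0]], yaw=[0,0,0,0,0])

```text
t: 3.9
ee_pos: [554.1, -140.7, 168.5]
tcp_rot: [-0.0, 0.999, 0.042, -0.0]
ft_force: [2.1, -1.7, -1.3]
finger_gap: 21.3
finger_force: 30.0
```

Gripped with small forces, so I'll keep going round.

carry_out(hand=[1,1,1,1,1], dp=[[-3.7,-10.9,0],[-5.1,-22.3,0],[-4.0,-33.8,0],[-0.6,-44.7,0],[5.0,-54.8,0]], yaw=[0,0,0,0,0])

```text
t: 4.32
ee_pos: [556.5, -85.4, 168.6]
tcp_rot: [0.001, 0.999, 0.042, 0.001]
ft_force: [8.2, -7.1, -5.9]
finger_gap: 21.2
finger_force: 30.0
```

carry_out(hand=[1,1,1,1,1], dp=[[7.6,-8.7,0],[16.8,-15.5,0],[27.2,-20.4,0],[38.4,-22.9,0],[49.9,-23.1,0]], yaw=[0,0,0,0,0])

```text
t: 4.73
ee_pos: [602.8, -60.1, 168.5]
tcp_rot: [0.002, 0.999, 0.042, -0.001]
ft_force: [-1.6, -7.6, 1.4]
finger_gap: 21.1
finger_force: 30.0
```

carry_out(hand=[1,1,1,1,1], dp=[[11.3,2.2,0],[21.8,6.8,0],[31.2,13.4,0],[39.1,21.8,0],[44.9,31.7,0]], yaw=[0,0,0,0,0])

```text
t: 5.15
ee_pos: [649.2, -85.3, 168.5]
tcp_rot: [-0.0, 0.999, 0.043, -0.003]
ft_force: [-5.1, -1.6, 3.9]
finger_gap: 21.5
finger_force: 30.0
```

carry_out(hand=[1,1,1,1,1], dp=[[3.7,10.9,0],[5.1,22.3,0],[4.0,33.8,0],[0.6,44.7,0],[-5.0,54.8,0]], yaw=[0,0,0,0,0])

```text
t: 5.57
ee_pos: [651.2, -141.6, 168.6]
tcp_rot: [-0.0, 0.999, 0.043, 0.001]
ft_force: [2.0, 1.5, -0.2]
finger_gap: 21.5
finger_force: 30.0
```

carry_out(hand=[1,1,1,1,1], dp=[[-7.6,8.7,0],[-16.8,15.5,0],[-27.2,20.4,0],[-38.4,22.9,0],[-49.9,23.1,0]], yaw=[0,0,0,0,0])

```text
t: 5.98
ee_pos: [600.9, -170.2, 168.5]
tcp_rot: [0.0, 0.999, 0.041, -0.0]
ft_force: [1.8, 0.9, -0.8]
finger_gap: 21.2
finger_force: 30.0
```

carry_out(hand=[1,1,1,1,1], dp=[[-4,-0.5,0],[-8,-1.2,0],[-8,-1.2,0],[-8,-1.2,0],[-8,-1.2,0]], yaw=[0,0,0,0,0])

```text
t: 6.4
ee_pos: [593.7, -169.4, 168.5]
tcp_rot: [0.001, 0.999, 0.042, -0.001]
ft_force: [-1.8, -3.3, 1.4]
finger_gap: 21.2
finger_force: 30.0
```

carry_out(hand=[0.5,0,0,0,0], dp=[[0,0,0],[0,0,0],[0,0,0],[0,0,0],[0,0,0]], yaw=[0,0,0,0,0])

```text
t: 6.82
ee_pos: [594.6, -167.3, 168.5]
tcp_rot: [-0.0, 0.999, 0.043, 0.0]
ft_force: [-0.6, -0.9, -0.5]
finger_gap: 46.8
finger_force: 0.0
```

carry_out(hand=[0,0,0,0,1], dp=[[0,0,0],[0,0,-20],[0,0,-50],[0,0,-85],[0,0,-110]], yaw=[0,0,0,0,0])

```text
t: 7.23
ee_pos: [594.8, -167.9, 281.4]
tcp_rot: [0.0, 0.999, 0.042, 0.001]
ft_force: [1.0, -0.1, 0.0]
finger_gap: 75.4
finger_force: 0.0
```

carry_out(hand=[1,1,1,1,1], dp=[[-20,-31,0],[-40,-62,0],[-60,-93,0],[-80,-124,0],[-100,-155,0]], yaw=[0,0,0,0,0])

```text
t: 7.65
ee_pos: [480.4, -20.6, 278.5]
tcp_rot: [0.0, 0.999, 0.042, 0.0]
ft_force: [0.3, 0.9, -0.1]
finger_gap: 49.1
finger_force: 0.0
```

carry_out(hand=[1,1,1,1,1], dp=[[-20,-31,0],[-26,-40,10],[-26,-40,20],[-26,-40,20],[-26,-40,20]], yaw=[0,0,0,0,0])

```text
t: 8.07
ee_pos: [452.3, 14.5, 258.0]
tcp_rot: [0.0, 0.999, 0.042, -0.0]
ft_force: [0.2, -0.2, 0.8]
finger_gap: 15.8
finger_force: 0.0
```

carry_out(hand=[1,1,1,1,1], dp=[[0,0,0],[0,0,0],[0,0,0],[0,0,0],[0,0,0]], yaw=[0,0,0,0,0])

```text
t: 8.48
ee_pos: [452.5, 15.3, 258.6]
tcp_rot: [-0.0, 0.999, 0.042, 0.0]
ft_force: [-0.4, 0.0, 0.2]
finger_gap: 0.2
finger_force: 0.0
```

```bash
python3 - <<'E'
from h import *
o=manip.get_obs();print(o['ee_pos'],o['finger_gap'])
snap('wrist','w2'); snap('scene','scene2')
P,H,ok=cloud('w2')
m=ok&((H[:,0]<6)|(H[:,0]>174))&(H[:,1]>170)&(H[:,2]>80)&(P[:,2]>120)&(P[:,2]<175)
print(m.sum(),P[m].mean(0),P[m].min(0),P[m].max(0)); print(cv2.minAreaRect(P[m][:,:2].astype(np.float32)))
P,H,ok=cloud('scene2')
m=ok&(H[:,2]<60)&(P[:,2]>172)&(P[:,2]<225)&(np.hypot(P[:,0]-602,P[:,1]+115)<75)
print('knob',m.sum(),P[m].mean(0))
E
```

```text
[452.54279555  15.31008503 258.61897547] 0.1525632008256934
1676 [455.77727277  13.16511802 160.27749305] [445.44799217 -16.32718906 153.68566271] [464.85367236  42.40215687 163.59725844]
((455.04595947265625, 12.953893661499023), (15.289361953735352, 58.3751106262207), 4.667462348937988)
knob 48 [ 592.93637362 -161.48602133  193.08412123]
```

View pics/w2.png

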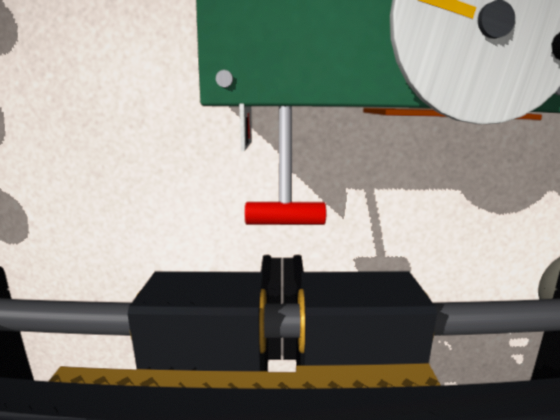

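The wrist view shows the red bar at (285,213), its rod running up to the housing, the mark plate at (245,128), and the wheel pointer slightly past its start direction. The bar's axis is at about (453,13,152), which agrees with the pivot geometry. I'll press it with shut fingertips.

carry_out(hand=[1,1,1,1,1], dp=[[0,2,35],[0,2,70],[0,2,88],[0,2,92],[0,2,92]], yaw=[0,0,0,0,0])

```text
t: 9.0
ee_pos: [451.6, 13.6, 165.6]
tcp_rot: [-0.0, 0.999, 0.042, -0.001]
ft_force: [0.7, 0.0, -0.6]
finger_gap: 0.5
finger_force: 0.0
```

carry_out(hand=[1,1,1,1,1], dp=[[-1,0,8],[-3,0,16],[-5,0,24],[-6,0,32],[-7,0,40]], yaw=[0,0,0,0,0])

```text
t: 9.42
ee_pos: [446.4, 13.0, 128.1]
tcp_rot: [0.0, 0.999, 0.042, 0.001]
ft_force: [-2.2, 0.3, 7.2]
finger_gap: 0.7
finger_force: 3.8
```

carry_out(hand=[1,1,1,1,1], dp=[[0,0,8],[0,0,16],[1,0,24],[3,0,30],[3,0,30]], yaw=[0,0,0,0,0])

```text
t: 9.83
ee_pos: [449.4, 13.3, 97.4]
tcp_rot: [0.0, 0.999, 0.042, 0.001]
ft_force: [-3.2, 0.7, 6.2]
finger_gap: 0.3
finger_force: 2.9
```

carry_out(hand=[1,1,1,1,1], dp=[[1,0,8],[2,0,16],[3,0,22],[3,0,22],[3,0,22]], yaw=[0,0,0,0,0])

```text
t: 10.25
ee_pos: [454.6, 13.7, 77.0]
tcp_rot: [0.0, 0.999, 0.042, 0.003]
ft_force: [0.1, -1.0, 7.9]
finger_gap: 0.5
finger_force: 3.8
```

carry_out(hand=[1,1,1,1,1], dp=[[0,0,0],[0,0,0],[0,0,0],[0,0,0],[0,0,0]], yaw=[0,0,0,0,0])

```text
t: 10.67
ee_pos: [454.6, 13.7, 77.3]
tcp_rot: [0.0, 0.999, 0.042, 0.003]
ft_force: [0.1, 0.5, 6.5]
finger_gap: 0.6
finger_force: 3.7
```

```bash
python3 - <<'E'
from h import *
o=manip.get_obs();print(o['ee_pos'],o['ft_force'])
snap('side','side3'); snap('wrist','w3')
for f in('w3','side3'):
    P,H,ok=cloud(f)
    m=ok&((H[:,0]<6)|(H[:,0]>174))&(H[:,1]>170)&(H[:,2]>60)&(abs(P[:,0]-452)<20)&(abs(P[:,1]-15)<45)&(P[:,2]>30)
    print(f,m.sum(),P[m].mean(0),P[m].min(0),P[m].max(0))
b=cv2.imread('pics/side3.png')[130:250,210:340]; w=cv2.imread('pics/w3.png')
cv2.imwrite('pics/crop3.png',np.hstack([cv2.resize(b,(400,369),interpolation=cv2.INTER_CUBIC),cv2.resize(w,(400,369))]))
E
```

```text
[454.56123214  13.66286726  77.29917246] [0.05366704 0.4988373  6.45382285]
w3 1331 [460.37788911  13.32641868  74.50524428] [454.64134931 -16.10299459  67.62913715] [467.86719115  42.56235645  96.47771531]
side3 42 [449.35320588  32.2268376   70.87891283] [442.56681082 -12.43522687  57.23827532] [457.21180891  49.66588271  79.13858709]
```

View pics/crop3.png

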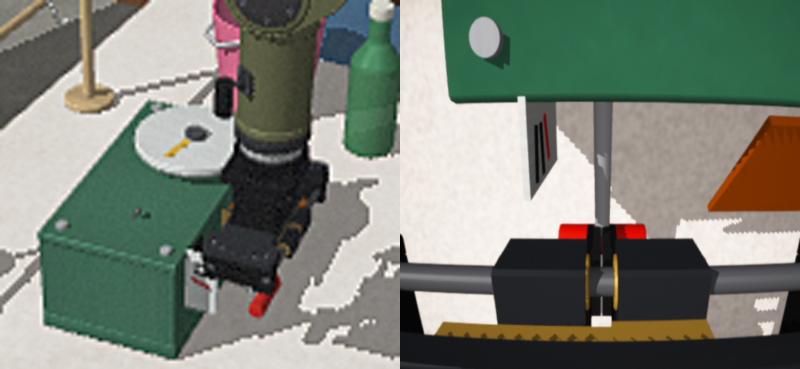

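The fingertips hold the bar down at the red mark with its top at 77 mm, which puts the lever at about 0.75 rad. The push is 6.5 N, the flap is open and the bystanders are untouched. One more short hold, then I'll hand in.

carry_out(hand=[1,1,1,1,1], dp=[[0,0,0],[0,0,0],[0,0,0],[0,0,0],[0,0,0]], yaw=[0,0,0,0,0])

```text
t: 11.18
ee_pos: [454.6, 13.7, 77.3]
tcp_rot: [0.0, 0.999, 0.042, 0.003]
ft_force: [-0.1, -0.1, 7.2]
finger_gap: 0.2
finger_force: 3.7
```

```bash
python3 -c "
from bench import manip
o=manip.get_obs();print(o['ee_pos'],o['ft_force']);print(manip.hand_in())"
```

```text
[454.57462731  13.65875725  77.30977787] [-0.14638027 -0.13329053  7.21194493]
the job is handed in; nothing more can be done
None
```

I turned the wheel about 6.4 rad clockwise, and the gripper is holding the lever in its third notch (about 0.75 rad, about 7 N) with the flap open; the job is handed in at about 11 s, and no verdict came back.

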